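# Slide the top carrier plate off its magazine and rack it upright

## Task

Slide the top aluminium carrier plate up the magazine's sloping deck towards its open front until it overhangs the front edge by about 40 mm, and let go of it there. Then pinch it by the overhanging end, lift it off, and stand it on end, fully down and about in the middle of the slot of the blue rack, and let go. Leave the second plate in the magazine and do not disturb the beaker, tape roll, dish or marker.

Things in the scene. Friction and masses are not known exactly. Their poses are not given: they have to be found in the camera images.
- top_plate: upper of two equal loose aluminium plates in the magazine, 140 x 60 x 6 mm, about 130 g, with a round white spot (36 mm) in mid face and a dark bore at each corner. Origin: centre of its underside; x along its length, down the slope to its rear (keeper) end, y across its width, z out of its upper face. It starts on the lower plate with its rear end under the keeper; friction keeps it where it is left
- plate_mid (a point): centre of the top plate's body, at half thickness
- plate_front (a point): middle of the front end of the top plate (70 mm from its centre on its -x side, at half thickness): the end that comes to overhang
- lower_plate: an equal plate under the top one, lying in the magazine's recess, its upper face 1 mm proud of the deck; stays there. Origin: centre of its underside
- magazine: fixed magazine, 110 mm wide (y). Origin: on the bench, middle; z up; x level, -x towards its open front (about to the robot's left). Its flat aluminium deck, 160 mm long, slopes 20 degrees (0.35 rad): front end high, rear end low; clear for 25 mm either side of the plates, 1 mm below the top plate's underside. Below the front edge is free space 85 mm deep; its front panel stands about 15 mm back
- keeper (a point): middle of the underside of the black keeper bridge over the rear (lower) end of the plates, 5 mm clear above the top plate, so that the plate must be slid about 25 mm forward before it can be lifted. The bridge reaches 16 mm either way along the slope, is 8 mm thick, and stands on posts 35 to 47 mm to either side of the middle
- deck_edge (a point): middle of the deck's front edge (x = -72, z = 101 mm in the magazine's frame), over which the plate is to overhang; at the start the plate's front end lies 8 mm behind it
- blue_rack: fixed rack with one upright slot between two blue cheeks on a steel foot 80 x 110 x 8 mm. Origin: middle of the foot's underside; slot along y, x across it. Slot 12 mm wide, 100 mm long, open-ended, floor at z = 10 mm, sloping across a little so that the plate leans against the +x cheek; from z = 50 mm the mouth flares to about 28 mm wide at the top, z = 66 mm. A plate on end in it has its centre at z = about 80 mm
- red_rack: the same rack with red cheeks: not wanted. The two racks stand left and right of the magazine, either way round
- beaker: clear beaker 49 mm across, 88 mm high; bystander; origin at its foot
- tape_roll: roll of blue tape, 100 mm across, 19 mm high, lying flat; bystander; origin at its underside
- petri_dish: small clear dish, 55 mm across, 12 mm high; bystander; origin at its underside
- marker: felt marker with a blue cap, 134 mm long (its y), 12 mm thick, lying; bystander; origin at its underside
There are look-alikes about, which are no part of the job. There is more than one size of the magazine; the job needs the larger.

How it is judged:
By the outcome, as a careful person would: the job done as asked, in the order asked, and still so for the second after the job is handed in, with the robot touching nothing.
It also fails if it takes over 59 s, if anything falls off the work surface, if the arm or the gripper's body presses on something with over 40 N, if the wrist force passes 120 N, or if a joint passes its speed limit or range.

## Robot

A 6-joint arm with a two-finger parallel gripper is mounted at the origin on a cart in front of the work surface, level with it; the furniture and walls round the work are solid. World frame = base frame: x ahead of the robot, y to its left, z up, the work surface at z = 0. Lengths are in mm, angles in rad, forces in N, time in s.
With the tool pointing down it reaches from about 275 to 750 mm from the base axis. Payload 10.2 kg.
Tool frame: the origin (TCP) lies midway between the tips of the shut fingers; the grasp point (between the pads) lies 19 mm behind it; z points along the fingers, y is the direction in which the jaws open and shut (so a half turn about z gives the same grasp; the last joint's range is limited). The gripper opens to 85 mm and grips with 20 to 120 N. Pads are 22 mm wide; open, the fingers measure 114 mm over their backs; the gripper's body (76 mm by 85 mm) begins 54 mm behind the grasp point. The pads swing forward as they close: fully open they stand 13 mm farther back than shut.
Start: joints at [1.098, 0.313, 1.498, -0, 1.331, -0.223], TCP at [129.798, 508.708, 231.294] pointing down, gripper open.
Joint ranges: [-2.94, 2.94], [-0.97, 2.17], [0.19, 2.56], [-1.23, 4.37], [0.02, 3.11], [-2.88, 2.88]. Speed limits (rad/s): [2.39, 2.39, 3.01, 3.14, 3.14, 3.14].

## Interface

Orientations are given as a unit quaternion [w, x, y, z].
In Python, from rig import sense, capture, finish_job, search_frame, trace gives the robot as it stands.
- The arm moves only by the tool arm_command, never from a script. Its argument "steps" is one flat list of numbers, 5 for each row, row after row: the shift along the world's x, y, z in units of 50 mm (1.0 is 50 mm), then the turn about the world's z in units of 5 degrees (1.0 is 5 degrees), then the opening in per cent of the stroke, from 0 (shut) to 100 (fully open). In form: [dx, dy, dz, twist, fingers, dx, dy, dz, twist, fingers, ...]. A call has 1 to 5 rows; each row shifts and turns the commanded pose from where the row before left it; what a row does not reach is not made up. A row lasts 1/8 s, in which the tool goes at most 62.5 mm and 10.7 degrees, less where a joint would pass 70% of its speed; a pose out of reach is approached as far as the arm can. A call is refused whole if a number of a shift passes 1 or a number of a turn 1, either way. A call with a gripper value outside its range is refused whole. The fingers move at their own pace and stop on an object; "grip_force" is the grip in N (left out, the last holds). Time passes only in rows, so rows that do not move let the fingers close. It gives the time, the measured TCP pose, the force and the opening at its end, in the units of the state.
- sense(): the state, without advancing time (a new reading comes with each control period).
- capture(name): name is "scene" or "top"; returns a dict with "frame" (420x560x3 uint8, blue, green, red), "fov_y" (degrees; the focal length in pixels is half the picture's height over the tangent of half this angle, whatever the lens; pixels are square), "cx", "cy" (the principal point, pixels), "extrinsics" (4x4, takes a point from world to camera coordinates). Camera axes: x right, y down, z forward; pixel columns grow to the right and rows downward; lengths in mm; the calibration is good to about 2 mm. A picture is of the moment at which its call begins. There is no depth.
- finish_job(): hands the job in, once; it reports no verdict.
Trained networks look in a picture, given as the dict that the camera call returned (one of the last four; its "shot" number tells which), for a name from the list of things; names that differ only in an ending like _2 or _b are one class to them, and where a whole thing is asked for, a point or a joint stands for the part that bears it (a point fixed in the world has none). Each returns a list of dicts, best first, with "score" (0 to 1); they miss things now and then, are a little off and sometimes report something else, mostly with a low value. They report only what shows in the picture. A call takes as long as a camera call. They do not tell look-alikes from the thing itself.
- search_frame(picture, target): "point" ([x, y, z] in mm, in world coordinates, good to about 4 mm: the middle of the surface that is visible of it).
- trace(picture, target): "mask" (420x560 bool, what is visible of it).
The state is a dict: "time_s": time; "joints": joint angles; "dq": joint speeds; "tau": joint torques, N m; "eef_pos": TCP position; "ee_rot": TCP orientation; "force": force on the tool from outside, world axes, zero at the start; "wrist_torque": the same for the moment, N m; "grip_width": opening from 0.0 (shut) to 1.0 (fully open).
Only numpy, scipy, OpenCV 4.12 (cv2) and the standard library are available. Lean on these libraries where they do the work, as an engineer would, in place of code of your own. Each camera call takes 0.05 s, during which the arm holds its last target. There are 200 camera calls.

## Working session

There is one attempt and no reset: what is moved stays moved. The work goes in short steps, Python scripts to look and compute and a tool call to move; the robot and the scene stay as the last step left them, time stands still between calls to the robot, and variables do not carry over. Pictures are saved under pics/ and viewed, on a budget of 10 in all, crops included, one or two more only if the job needs it, and the job is handed in when it is done.

Besides the shell and the picture viewer there is one more tool, called after "Call:" by a JSON object that holds its "fn" and its "kwargs". arm_command: Moves the arm, as the interface text tells. Its arguments: {"type":"object","properties":{"steps":{"type":"array"},"grip_force":{"type":"number"}},"required":["steps"]}

```bash
mkdir -p pics
cat > h.py <<'E'
import numpy as np, cv2
from rig import sense, capture, finish_job, search_frame, trace
def cam(c):
    f=210/np.tan(np.radians(c["fov_y"])/2); return np.array([[f,0,c["cx"]],[0,f,c["cy"]],[0,0,1]]),np.array(c["extrinsics"])
def proj(c,P):
    K,E=cam(c);p=(E@np.append(P,1))[:3];q=K@p;return q[:2]/q[2]
def ray(c,uv,z):
    K,E=cam(c);R,t=E[:3,:3],E[:3,3];o=-R.T@t;d=R.T@np.linalg.inv(K)@[uv[0],uv[1],1];return o+d*(z-o[2])/d[2]
E
python3 - <<'E'
from h import *
s=sense();print({k:np.round(v,3) for k,v in s.items()})
ims=[]
for n in("scene","top"):
    c=capture(n);cv2.imwrite(f"pics/{n}0.png",c["frame"]);print(n,c["fov_y"],np.round(np.linalg.inv(c["extrinsics"])[:3],2).tolist())
    for t in["top_plate","magazine","plate_mid","blue_rack","red_rack","keeper","deck_edge","beaker","tape_roll","petri_dish","marker"]:
        for r in search_frame(c,t)[:3]: print(t,round(r["score"],2),np.round(r["point"]),np.round(proj(c,r["point"])))
E
```

```text
{'time_s': np.float64(0.0), 'joints': array([ 1.098,  0.313,  1.498, -0.   ,  1.331, -0.223]), 'dq': array([-0.001,  0.002,  0.002, -0.002,  0.   ,  0.   ]), 'tau': array([-0.0000e+00, -4.1227e+01, -2.5974e+01, -0.0000e+00,  4.0000e-03,
        0.0000e+00]), 'eef_pos': array([129.668, 508.446, 230.739]), 'ee_rot': array([-0.   ,  0.125,  0.992, -0.001]), 'force': array([-0.714, -0.609,  0.987]), 'wrist_torque': array([-0.005, -0.009,  0.022]), 'grip_width': np.float64(1.0)}
scene 43.99401301593931 [[0.44, -0.65, 0.62, -335.07], [-0.9, -0.32, 0.3, -489.62], [0.01, -0.69, -0.72, 1109.01]]
top_plate 0.63 [480.  11.  88.] [237. 220.]
top_plate 0.45 [ 413. -496.   60.] [413. 317.]
magazine 0.97 [444.  -6.  69.] [236. 236.]
magazine 0.84 [646. -94.  51.] [297. 203.]
magazine 0.49 [ 416. -498.   57.] [414. 317.]
plate_mid 0.85 [478.  15.  85.] [235. 221.]
blue_rack 0.64 [ 409. -343.   34.] [350. 300.]
red_rack 0.93 [467. 321.  29.] [143. 202.]
keeper 0.92 [447.  -4.  62.] [236. 237.]
keeper 0.8 [648. -86.  49.] [295. 202.]
deck_edge 0.92 [646. -89.  54.] [296. 202.]
deck_edge 0.61 [449.  -6
[... 210 characters left out ...]
, 0.01, 0.0, -78.59], [-0.0, -0.07, -1.0, 1423.8]]
top_plate 0.7 [480.  16.  85.] [246. 212.]
magazine 0.93 [652. -93.  52.] [280. 159.]
magazine 0.76 [485. -10.  73.] [254. 210.]
plate_mid 0.82 [480.  17.  83.] [245. 212.]
blue_rack 0.91 [ 416. -340.    7.] [355. 232.]
blue_rack 0.37 [657. 331.   1.] [154. 161.]
red_rack 0.83 [476. 324.  10.] [154. 215.]
keeper 0.97 [660. -92.  57.] [280. 156.]
keeper 0.9 [481.  -5.  76.] [252. 212.]
deck_edge 0.88 [661. -89.  55.] [279. 156.]
deck_edge 0.69 [477.  -2.  76.] [251. 213.]
beaker 0.75 [ 421. -502.   52.] [408. 230.]
tape_roll 0.94 [657. 199.  21.] [192. 160.]
petri_dish 0.58 [658. 330.   1.] [154. 161.]
marker 0.66 [368.  84.  13.] [226. 247.]
```

View pics/scene0.png

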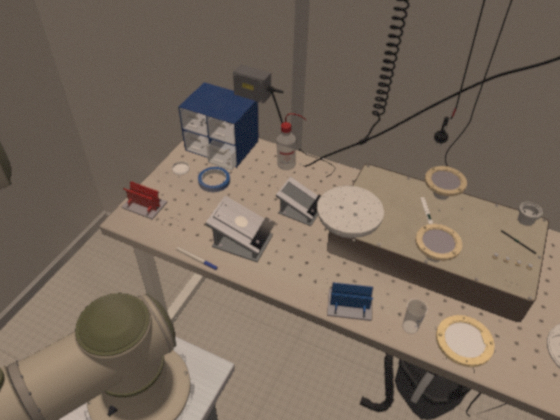

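View pics/top0.png

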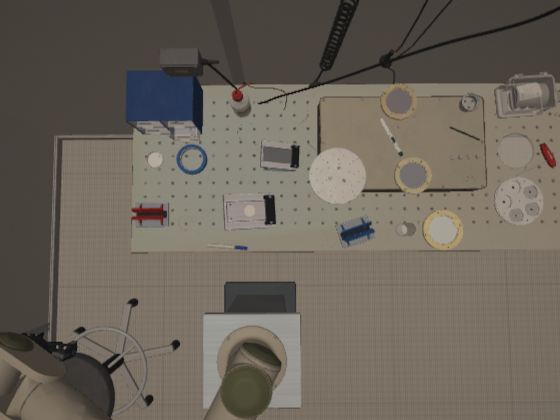

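The scene view shows the larger magazine at (238,228) with the white-spot plate, and a smaller one at (298,198). The blue rack is at (350,300), the red rack at (143,200). In the top view these are at (250,211), (280,156), (355,232) and (150,214). The candidate that fits is the larger one with the spot, so I'll confirm it in an enlarged crop.

Run:
```python
from h import *
a=cv2.imread("pics/top0.png");b=cv2.imread("pics/scene0.png")
A=cv2.resize(a[186:236,212:292],(800,500)[:2],interpolation=cv2.INTER_CUBIC)[:,:]
c1=cv2.resize(a[186:236,215:285],(560,400)[:2],interpolation=cv2.INTER_CUBIC)
R=cv2.resize(a[210:250,330:380],(240,192),interpolation=cv2.INTER_CUBIC)
S=cv2.resize(b[195:260,200:275],(240,208),interpolation=cv2.INTER_CUBIC)
out=np.zeros((400,800,3),np.uint8);out[:,:560]=c1;out[:192,560:]=R;out[192:400,560:]=S
cv2.imwrite("pics/crop1.png",out)
c=capture("top");np.save("/tmp/x.npy",0)
for t in("top_plate","blue_rack"):
  for r in trace(c,t)[:2]:
    m=r["mask"].astype(np.uint8);cn=max(cv2.findContours(m,0,2)[0],key=cv2.contourArea)
    print(t,r["score"],m.sum(),cv2.minAreaRect(cn))
print(proj(c,[0,0,0]))
```

```text
top_plate 0.86 728 ((245.5, 211.0), (20.0, 37.0), 90.0)
blue_rack 0.58 857 ((355.2999572753906, 231.4000244140625), (24.981992721557617, 35.733734130859375), 71.56505584716797)
[252.38181381 360.7457977 ]
```

View pics/crop1.png

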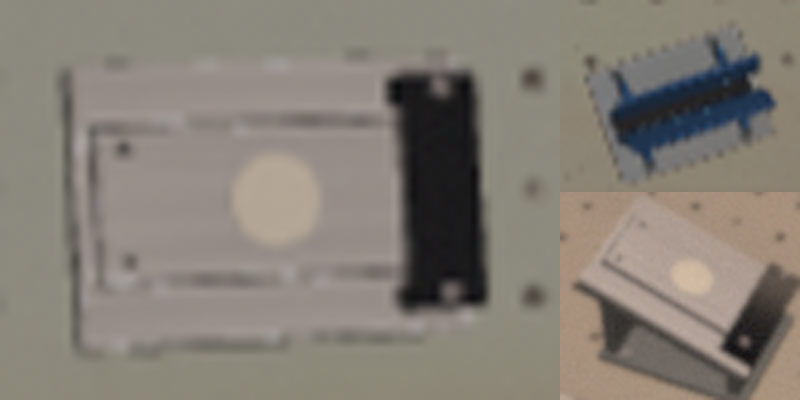

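The crop confirms the larger magazine: spot plate, black keeper on the right (towards -y), open front on the left (+y). The rack with blue cheeks is the target. Next I fit both planar poses from pixel features.

```bash
cat >> h.py <<'E'
C,S=np.cos(.349),np.sin(.349)
def mag(s,y,n): return np.array([-72+C*s+S*n,y,101-S*s+C*n])   # s along slope from the edge, n above deck
def w(p,q): c,s=np.cos(q[2]),np.sin(q[2]);return np.array([q[0]+c*p[0]-s*p[1],q[1]+s*p[0]+c*p[1],p[2]])
E
python3 - <<'E'
from h import *
from scipy.optimize import least_squares
c=capture("top");d=capture("scene")
px=lambda u,v:np.array([215+u/8-.5,186+v/8-.5])
# mag y ~ world +x = image up
obs=[(mag(0,55,0),px(68,70)),(mag(0,-55,0),px(80,350)),(mag(8,30,7),px(95,127)),(mag(8,-30,7),px(102,288)),(mag(78,0,7),px(277,199)),(mag(78,0,7),px(277,199))]
f=lambda q:np.concatenate([proj(c,w(p,q))-o for p,o in obs])
r=least_squares(f,[480,0,-1.57]);q=r.x;print("mag",q,np.round(r.fun,1))
print("scene spot",proj(d,w(mag(78,0,7),q)),"seen ~",200+(692-560)*75/240,195+(278-192)*65/208)
print("scene front corners",proj(d,w(mag(0,55,0),q)),200+(640-560)*75/240,195+5/3.2,proj(d,w(mag(0,-55,0),q)),200+18*.3125,195+85*.3125)
# rack
pr=lambda u,v:np.array([330+(u-560)/4.8-.5,210+v/4.8-.5])
ro=[((40,55,8),pr(740,25)),((40,-55,8),pr(588,75)),((-40,55,8),pr(776,128)),((-40,-55,8),pr(628,182))]
for y0 in (-1.9,):
  g=lambda q:np.concatenate([proj(c,w(np.array(p,float),q))-o for p,o in ro])
  r=least_squares(g,[412,-340,y0]);print("rack",r.x,np.round(r.fun,1))
  for sg in(1,):
    k=r.x;print("mouth mid scene",proj(d,w(np.array([0,0,66.]),k)))
    im=cv2.resize(d["frame"],None,fx=1,fy=1)
# overlay check
def draw(im,cm,pts,sc,off):
    a=[((proj(cm,p)-off)*sc).astype(int).tolist() for p in pts];cv2.polylines(im,[np.array(a)],True,(0,255,0),1)
I=[]
for cm,o1,o2 in((c,(212,180),(325,205)),(d,(198,190),(318,270))):
  for o in(o1,o2):
    im=cv2.resize(cm["frame"][o[1]:o[1]+60,o[0]:o[0]+80],(400,300),interpolation=cv2.INTER_CUBIC);off=np.array(o)-.5
    draw(im,cm,[w(mag(s,y,0),q) for s,y in((0,55),(160,55),(160,-55),(0,-55))],5,off)
    draw(im,cm,[w(mag(s,y,7),q) for s,y in((8,30),(148,30),(148,-30),(8,-30))],5,off)
    draw(im,cm,[w(np.array([x,y,66.]),k) for x,y in((14,50),(14,-50),(-14,-50),(-14,50))],5,off)
    draw(im,cm,[w(np.array([x,y,8.]),k) for x,y in((40,55),(40,-55),(-40,-55),(-40,55))],5,off)
    I.append(im)
cv2.imwrite("pics/ov.png",np.vstack([np.hstack(I[:2]),np.hstack(I[2:])]))
E
```

```text
mag [484.23986113   9.84212098  -1.51763759] [ 0.1 -0.3  0.3  0.1  0.1  0.3  0.2 -0.4 -0.4  0.2 -0.4  0.2]
scene spot [239.40677567 221.18471137] seen ~ 241.25 221.875
scene front corners [223.09260105 194.98840896] 225.0 196.5625 [204.20828636 221.6598913 ] 205.625 221.5625
rack [ 419.59005336 -340.50612357   -2.84032426] [  7.8  22.6   7.8  22.3  -7.4 -22.   -8.2 -23.2]
mouth mid scene [351.70239822 289.23027126]
```

View pics/ov.png

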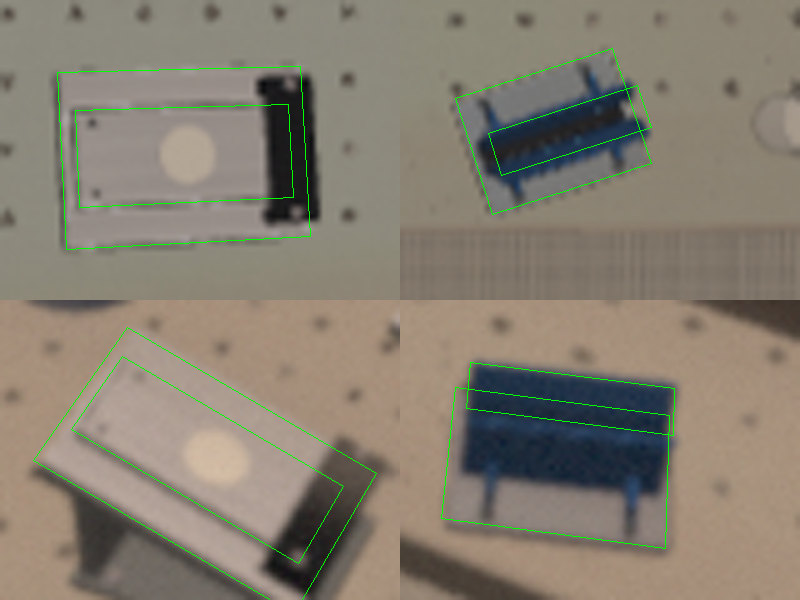

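The overlay fits the deck, plate and both foot outlines within a pixel or two. Magazine: about (484, 8), yaw -1.518. Rack: about (418, -340), slot along about -73°. I'm going above the plate with the jaws across its width.

Call:
{"fn": "arm_command", "kwargs": {"steps": [0.47,-0.66,0,-0.97,100,0.47,-0.66,0,-0.97,100,0.47,-0.66,0,-0.97,100,0.47,-0.66,0,-0.97,100,0.47,-0.66,0,-0.97,100]}}

```text
time_s: 2.08
eef_pos: [247.9, 342.6, 231.4]
ee_rot: [0.0, 0.331, 0.943, 0.0]
force: [0.5, 1.1, -0.1]
grip_width: 0.993
```

Call:
{"fn": "arm_command", "kwargs": {"steps": [0.47,-0.66,-0.1,-0.97,100,0.47,-0.66,-0.1,-0.97,100,0.47,-0.66,-0.1,-0.97,100,0.47,-0.66,-0.1,-0.97,100,0.47,-0.66,-0.1,-0.97,100]}}

```text
time_s: 2.7
eef_pos: [365.5, 177.5, 206.3]
ee_rot: [0.0, 0.522, 0.853, 0.0]
force: [0.4, 0.2, 0.7]
grip_width: 0.998
```

Call:
{"fn": "arm_command", "kwargs": {"steps": [0.47,-0.66,-0.2,-0.97,85,0.47,-0.66,-0.2,-0.97,85,0.47,-0.66,-0.2,-0.97,85,0.47,-0.66,-0.2,-0.97,85,0.47,-0.66,-0.2,-0.97,85]}}

```text
time_s: 3.32
eef_pos: [483.0, 12.5, 156.1]
ee_rot: [0.0, 0.69, 0.724, 0.0]
force: [0.2, 1.2, -0.2]
grip_width: 0.851
```

Call:
{"fn": "arm_command", "kwargs": {"steps": [0,0,-0.3,0,85,0,0,0,0,85]}}

```text
time_s: 3.58
eef_pos: [481.3, 14.2, 140.3]
ee_rot: [-0.001, 0.689, 0.725, -0.001]
force: [-0.5, 0.1, 0.0]
grip_width: 0.855
```

Run:
```python
from h import *
s=sense();print({k:np.round(s[k],3) for k in("time_s","eef_pos","ee_rot","force","grip_width")})
I=[]
for n,o in(("top",(212,180)),("scene",(198,170))):
    c=capture(n);print(n,proj(c,s["eef_pos"]));I.append(cv2.resize(c["frame"][o[1]:o[1]+90,o[0]:o[0]+80],(400,450),interpolation=cv2.INTER_CUBIC))
cv2.imwrite("pics/above.png",np.hstack(I))
```

```text
{'time_s': np.float64(3.575), 'eef_pos': array([481.318,  14.248, 140.279]), 'ee_rot': array([-0.001,  0.689,  0.725, -0.001]), 'force': array([-0.54 ,  0.094,  0.028]), 'grip_width': np.float64(0.855)}
top [244.80402557 210.49968938]
scene [235.20180666 205.50956287]
```

View pics/above.png

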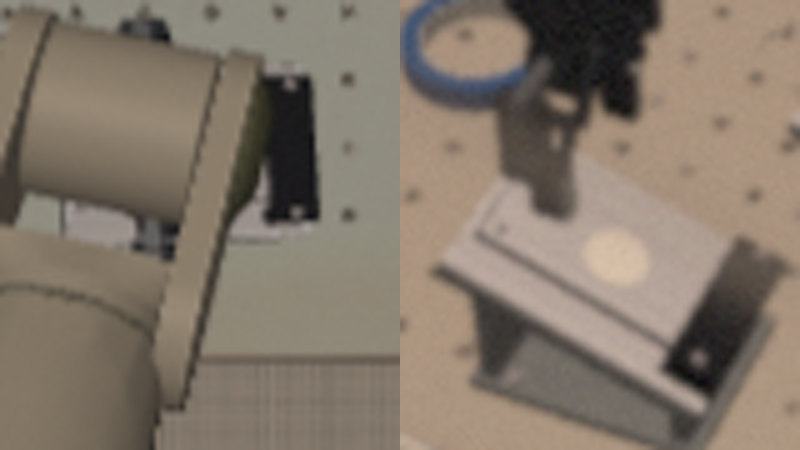

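The scene view shows the fingers straddling the plate a little uphill of the spot, with the near fingertip at crop (550,212). I'm descending until the deck is felt.

Call:
{"fn": "arm_command", "kwargs": {"steps": [0.02,0,-0.4,0,85,0,0,-0.4,0,85,0,0,-0.2,0,85,0,0,0,0,85]}}

```text
time_s: 4.18
eef_pos: [483.2, 14.1, 91.5]
ee_rot: [-0.0, 0.688, 0.725, -0.0]
force: [0.2, 0.2, -0.4]
grip_width: 0.847
```

Call:
{"fn": "arm_command", "kwargs": {"steps": [0,0,-0.06,0,85,0,0,0,0,85]}}

```text
time_s: 4.42
eef_pos: [483.5, 13.7, 88.6]
ee_rot: [0.0, 0.689, 0.725, 0.0]
force: [-0.2, 0.7, -0.0]
grip_width: 0.849
```

Call:
{"fn": "arm_command", "kwargs": {"steps": [0,0,-0.06,0,85,0,0,0,0,85]}}

```text
time_s: 4.68
eef_pos: [483.2, 13.7, 85.2]
ee_rot: [-0.0, 0.689, 0.725, -0.0]
force: [-0.4, 0.1, -0.3]
grip_width: 0.847
```

Call:
{"fn": "arm_command", "kwargs": {"steps": [0,0,-0.06,0,85,0,0,0,0,85]}}

```text
time_s: 4.92
eef_pos: [483.2, 13.7, 82.1]
ee_rot: [-0.0, 0.689, 0.725, -0.0]
force: [0.3, 0.0, 0.6]
grip_width: 0.852
```

Call:
{"fn": "arm_command", "kwargs": {"steps": [0,0,-0.06,0,85,0,0,0,0,85]}}

```text
time_s: 5.18
eef_pos: [483.2, 13.7, 79.1]
ee_rot: [-0.0, 0.689, 0.725, -0.0]
force: [-0.1, -0.6, -0.6]
grip_width: 0.852
```

Call:
{"fn": "arm_command", "kwargs": {"steps": [0,0,-0.04,0,85,0,0,0,0,85]}}

```text
time_s: 5.42
eef_pos: [483.2, 13.7, 77.2]
ee_rot: [-0.0, 0.689, 0.725, -0.0]
force: [-0.1, 0.2, -0.1]
grip_width: 0.848
```

Call:
{"fn": "arm_command", "kwargs": {"steps": [0,0,-0.04,0,85,0,0,0,0,85]}}

```text
time_s: 5.68
eef_pos: [483.2, 13.7, 75.1]
ee_rot: [-0.0, 0.689, 0.725, -0.0]
force: [0.4, 0.3, 0.2]
grip_width: 0.849
```

Call:
{"fn": "arm_command", "kwargs": {"steps": [0,0,0,0,78,0,0,0,0,74,0,0,0,0,74], "grip_force": 30}}

```text
time_s: 6.05
eef_pos: [483.3, 13.7, 75.3]
ee_rot: [0.0, 0.689, 0.725, 0.0]
force: [-0.5, -1.1, 1.2]
grip_width: 0.74
```

Call:
{"fn": "arm_command", "kwargs": {"steps": [0,0,0,0,66,0,0,0,0,60,0,0,0,0,60]}}

```text
time_s: 6.42
eef_pos: [483.6, 13.6, 75.7]
ee_rot: [0.0, 0.689, 0.725, 0.0]
force: [0.4, -1.1, 5.1]
grip_width: 0.69
```

Call:
{"fn": "arm_command", "kwargs": {"steps": [-0.006,0.11,0.055,0,60,-0.006,0.11,0.04,0,60,-0.006,0.11,0.04,0,60,-0.006,0.11,0.04,0,60,0,0,0,0,60]}}

```text
time_s: 7.05
eef_pos: [482.1, 36.4, 84.2]
ee_rot: [-0.0, 0.689, 0.725, 0.0]
force: [-0.0, 0.7, 2.5]
grip_width: 0.685
```

Call:
{"fn": "arm_command", "kwargs": {"steps": [-0.006,0.11,0.04,0,60,-0.006,0.11,0.04,0,60,-0.006,0.11,0.04,0,60,-0.006,0.11,0.04,0,60,0,0,0,0,60]}}

```text
time_s: 7.68
eef_pos: [480.9, 58.4, 92.2]
ee_rot: [-0.0, 0.689, 0.725, 0.0]
force: [0.3, 0.8, 3.3]
grip_width: 0.685
```

Run:
```python
from h import *
s=sense();print({k:np.round(s[k],3) for k in("time_s","eef_pos","force","grip_width")})
q=np.array([484,8,-1.518]);c=capture("scene")
for k in range(0,50,10): print(k,np.round(proj(c,w(mag(78-k,0,7),q)),1))
for r in search_frame(c,"plate_mid")[:2]:print(r["score"],np.round(r["point"]),proj(c,r["point"]))
o=(198,170);cv2.imwrite("pics/slid.png",cv2.resize(c["frame"][o[1]:o[1]+90,o[0]:o[0]+80],(640,720)[:2],interpolation=cv2.INTER_CUBIC)[:600])
```

```text
{'time_s': np.float64(7.675), 'eef_pos': array([480.861,  58.409,  92.248]), 'force': array([0.283, 0.827, 3.32 ]), 'grip_width': np.float64(0.685)}
0 [240.  221.5]
10 [236.8 219.6]
20 [233.6 217.7]
30 [230.4 215.8]
40 [227.2 213.9]
0.56 [481.  28.  90.] [231.43125659 216.96104332]
```

View pics/slid.png

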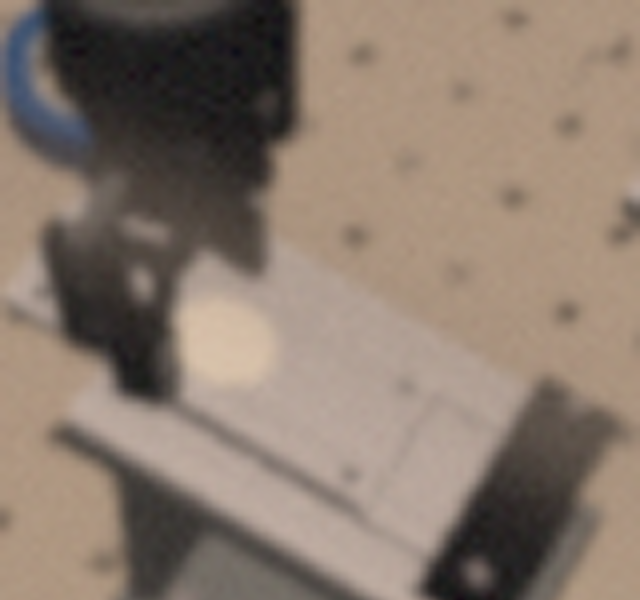

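The slid plate's spot is at crop (226,342), or pixel (226.2,212.8), and its front end stands out past the deck edge at the left. The shift is about 45–47 mm, so the overhang is about 38–40 mm. I'll let go and re-grip at the overhang.

Call:
{"fn": "arm_command", "kwargs": {"steps": [0,0,0,0,85,0,0,0,0,85,0,0,0.25,0,85,0,0,0.25,0,85,0,0,0,0,85]}}

```text
time_s: 8.4
eef_pos: [481.6, 57.6, 118.4]
ee_rot: [0.001, 0.689, 0.725, 0.001]
force: [0.6, -0.5, -0.7]
grip_width: 0.852
```

Run:
```python
from h import *
s=sense();print({k:np.round(s[k],3) for k in("time_s","eef_pos","force","grip_width")})
q=np.array([484,8,-1.518]);c=capture("scene")
f=c["frame"].astype(int)
# spot: warm bright blob
m=((f[...,2]-f[...,0]>35)&(f[...,2]>190)).astype(np.uint8);m[:195]=0;m[235:]=0;m[:,:205]=0;m[:,260:]=0
n,l,st,ce=cv2.connectedComponentsWithStats(m);print(st[1:].tolist(),ce[1:].tolist())
print(proj(c,w(mag(30.5,0,7),q)))
```

```text
{'time_s': np.float64(8.4), 'eef_pos': array([481.584,  57.628, 118.405]), 'force': array([ 0.563, -0.47 , -0.701]), 'grip_width': np.float64(0.852)}
[[220, 207, 13, 12, 119]] [[225.7310924369748, 212.36974789915968]]
[224.78332248 212.5392381 ]
```

Call:
{"fn": "arm_command", "kwargs": {"steps": [-0.016,0.3,0.15,0,85,-0.016,0.3,0.05,0,85,-0.016,0.31,-0.05,0,85,0,0,-0.3,0,85,0,0,-0.3,0,85]}}

```text
time_s: 9.07
eef_pos: [478.1, 103.2, 93.0]
ee_rot: [-0.0, 0.689, 0.725, -0.0]
force: [0.3, -0.5, 0.3]
grip_width: 0.846
```

Call:
{"fn": "arm_command", "kwargs": {"steps": [0,0,-0.12,0,85,0,0,0,0,85]}}

```text
time_s: 9.32
eef_pos: [478.3, 102.9, 87.9]
ee_rot: [-0.0, 0.689, 0.725, -0.0]
force: [-0.5, 0.3, 1.1]
grip_width: 0.851
```

The plate stayed where I left it. Now pinching and lifting.

Call:
{"fn": "arm_command", "kwargs": {"steps": [0,0,0,0,74,0,0,0,0,62,0,0,0,0,60,0,0,0,0,60], "grip_force": 25}}

```text
time_s: 9.82
eef_pos: [478.8, 103.1, 88.8]
ee_rot: [0.0, 0.689, 0.725, 0.0]
force: [0.7, -1.4, 1.2]
grip_width: 0.696
```

Call:
{"fn": "arm_command", "kwargs": {"steps": [0,0.1,0.3,0,60,0,0.1,0.4,0,60,0,0.1,0.4,0,60,0,0.1,0.4,0,60,0,0,0.4,0,60]}}

```text
time_s: 10.45
eef_pos: [478.2, 124.0, 185.0]
ee_rot: [-0.0, 0.688, 0.725, 0.0]
force: [0.6, 0.2, -1.5]
grip_width: 0.695
```

Call:
{"fn": "arm_command", "kwargs": {"steps": [0,0,0.5,0,60,0,0,0.3,0,60,0,0,0,0,60]}}

```text
time_s: 10.82
eef_pos: [478.7, 123.4, 224.4]
ee_rot: [0.001, 0.689, 0.725, 0.001]
force: [0.0, 0.1, -0.6]
grip_width: 0.696
```

Run:
```python
from h import *
s=sense();print({k:np.round(s[k],3) for k in("time_s","eef_pos","force","wrist_torque","grip_width")})
c=capture("scene");print(proj(c,s["eef_pos"]));o=(170,140)
cv2.imwrite("pics/lift.png",cv2.resize(c["frame"][o[1]:o[1]+120,o[0]:o[0]+110],(550,600),interpolation=cv2.INTER_CUBIC))
```

```text
{'time_s': np.float64(10.825), 'eef_pos': array([478.7  , 123.44 , 224.407]), 'force': array([ 0.042,  0.14 , -0.639]), 'wrist_torque': array([ 0.035, -0.005,  0.009]), 'grip_width': np.float64(0.696)}
[195.82273411 169.52507036]
```

View pics/lift.png

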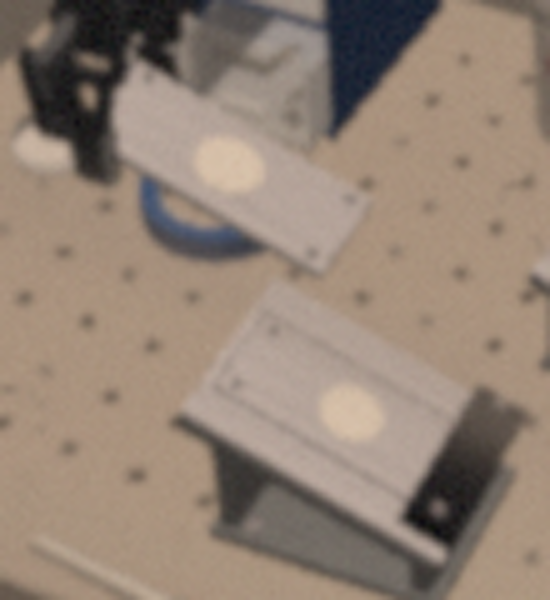

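The plate is off and held rigidly at about its 20° slope, with its spot at crop (230,165). The lower plate is still in place, spot at (350,412). The plate has to swing in the pinch to hang upright, so I'll try the minimum grip force plus upward jerks.

Call:
{"fn": "arm_command", "kwargs": {"steps": [0,0,0,0,60,0,0,0,0,60,0,0,1,0,60,0,0,0,0,60,0,0,0,0,60], "grip_force": 20}}

```text
time_s: 11.5
eef_pos: [478.2, 123.2, 272.6]
ee_rot: [-0.001, 0.689, 0.725, -0.0]
force: [-0.4, 0.6, -1.3]
grip_width: 0.697
```

```bash
cat >> h.py <<'E'
def ang():
    c=capture("scene");s=sense();G=s["eef_pos"]+[0,0,25.];f=c["frame"].astype(int)
    out=[]
    m=((f[...,2]-f[...,0]>35)&(f[...,2]>180)).astype(np.uint8)
    n,l,st,ce=cv2.connectedComponentsWithStats(m)
    for a in range(10,110,5):
        d=np.array([.053*np.cos(np.radians(a)),-.9986*np.cos(np.radians(a)),-np.sin(np.radians(a))])
        nn=np.array([.053*np.sin(np.radians(a)),-.9986*np.sin(np.radians(a)),np.cos(np.radians(a))])
        p=proj(c,G+58.5*d+3*nn);k=[(round(float(np.hypot(*(ce[i]-p))),1),int(st[i,4])) for i in range(1,n) if st[i,4]>20]
        out.append((a,min(k) if k else None))
    out=[o for o in out if o[1]]
    print(sorted(out,key=lambda o:o[1][0])[:3],np.round(s["eef_pos"],1),np.round(s["wrist_torque"],3),s["grip_width"]);return c
E
python3 -c "
from h import *
c=ang();cv2.imwrite('pics/j1.png',cv2.resize(c['frame'][110:260,160:310],(600,600)))"
```

```text
[(20, (0.7, 128)), (15, (0.8, 128)), (25, (2.1, 128))] [478.  123.2 272.3] [ 0.059 -0.009 -0.006] 0.692340110407538
```

It doesn't swing at 20 N (still about 18°). The plan is to use the fixed magazine. I'll lower the plate in front of it, push the plate's rear end against the front panel, and arc the grip up and over. Then I'll press the face on the deck edge, which turns the plate in the pinch to vertical.

Call:
{"fn": "arm_command", "kwargs": {"steps": [-0.03,0.6,0,0,60,-0.03,0.6,0,0,60,-0.03,0.64,0,0,60,0,0,-0.6,0,60,0,0,-0.8,0,60], "grip_force": 25}}

```text
time_s: 12.18
eef_pos: [473.7, 215.6, 201.9]
ee_rot: [-0.0, 0.688, 0.725, -0.0]
force: [-0.5, -0.2, -1.9]
grip_width: 0.694
```

Call:
{"fn": "arm_command", "kwargs": {"steps": [0,0,-0.8,0,60,0,0,-0.8,0,60,0,0,-0.8,0,60,0,0,-0.5,0,60,0,0,0,0,60]}}

```text
time_s: 12.8
eef_pos: [472.4, 214.8, 56.3]
ee_rot: [-0.002, 0.689, 0.725, -0.002]
force: [0.4, 0.2, -1.1]
grip_width: 0.696
```

```bash
python3 -c "
from h import *
c=ang()"
```

```text
[(20, (0.4, 113)), (25, (1.1, 113)), (15, (1.2, 113))] [473.5 215.1  57.9] [ 0.085  0.016 -0.052] 0.691130294229988
```

Call:
{"fn": "arm_command", "kwargs": {"steps": [0.01,-0.25,0,0,60,0.01,-0.2,0,0,60,0.01,-0.12,0,0,60,0,0,0,0,60]}}

```text
time_s: 13.35
eef_pos: [475.8, 187.9, 59.7]
ee_rot: [-0.001, 0.689, 0.724, 0.002]
force: [-1.7, 12.5, 3.6]
grip_width: 0.696
```

Call:
{"fn": "arm_command", "kwargs": {"steps": [0,-0.06,0,0,60,0,0,0,0,60]}}

```text
time_s: 13.6
eef_pos: [475.9, 187.4, 60.4]
ee_rot: [-0.002, 0.689, 0.724, 0.004]
force: [-4.3, 29.1, 9.7]
grip_width: 0.694
```

Contact with the panel came at y≈188 as predicted. Now the arc.

Call:
{"fn": "arm_command", "kwargs": {"steps": [0,0,0.2,0,60,0.01,-0.15,0.2,0,60,0.01,-0.12,0.18,0,60,0,0,0,0,60]}}

```text
time_s: 14.1
eef_pos: [476.9, 170.6, 89.0]
ee_rot: [-0.0, 0.689, 0.725, 0.002]
force: [-0.6, 7.6, 2.6]
grip_width: 0.695
```

```bash
python3 -c "
from h import *
c=ang()"
```

```text
[(35, (1.2, 101)), (30, (1.3, 101)), (40, (1.8, 101))] [476.9 170.7  88.7] [1.209 0.093 0.052] 0.6899405766830151
```

Works: about 34° now. Continuing.

Call:
{"fn": "arm_command", "kwargs": {"steps": [0.01,-0.14,0.17,0,60,0.01,-0.15,0.17,0,60,0.01,-0.16,0.15,0,60,0,0,0,0,60]}}

```text
time_s: 14.65
eef_pos: [478.3, 147.2, 112.7]
ee_rot: [0.0, 0.689, 0.725, 0.0]
force: [-0.6, 2.5, -0.7]
grip_width: 0.696
```

Call:
{"fn": "arm_command", "kwargs": {"steps": [0.01,-0.17,0.13,0,60,0.01,-0.18,0.13,0,60,0.01,-0.18,0.1,0,60,0,0,0,0,60]}}

```text
time_s: 15.15
eef_pos: [479.7, 120.4, 130.4]
ee_rot: [0.0, 0.689, 0.725, 0.0]
force: [-0.5, 1.3, -0.7]
grip_width: 0.694
```

```bash
python3 -c "
from h import *
c=ang()"
```

```text
[(35, (30.0, 116)), (30, (30.1, 116)), (40, (30.2, 116))] [479.7 120.7 130.2] [0.063 0.017 0.021] 0.693516856312915
```

Call:
{"fn": "arm_command", "kwargs": {"steps": [0.01,-0.2,0.02,0,60,0.01,-0.2,0.02,0,60,0.01,-0.18,0,0,60,0,0,0,0,60]}}

```text
time_s: 15.7
eef_pos: [481.1, 91.6, 132.1]
ee_rot: [0.0, 0.689, 0.725, -0.0]
force: [0.0, 2.1, -0.2]
grip_width: 0.696
```

Call:
{"fn": "arm_command", "kwargs": {"steps": [0,-0.1,0,0,60,0,-0.08,0,0,60,0,0,0,0,60]}}

```text
time_s: 16.08
eef_pos: [481.3, 83.3, 132.2]
ee_rot: [0.0, 0.689, 0.725, 0.0]
force: [1.3, 3.6, 1.6]
grip_width: 0.694
```

```bash
python3 -c "
from h import *
s=sense();print(s['wrist_torque'])
c=capture('scene');d=capture('top')
cv2.imwrite('pics/vert.png',np.hstack([cv2.resize(c['frame'][150:270,170:270],(500,600),interpolation=2),cv2.resize(d['frame'][170:260,215:260],(300,600),interpolation=2)]))"
```

```text
[ 0.96811201 -0.20213363  0.00754646]
```

View pics/vert.png

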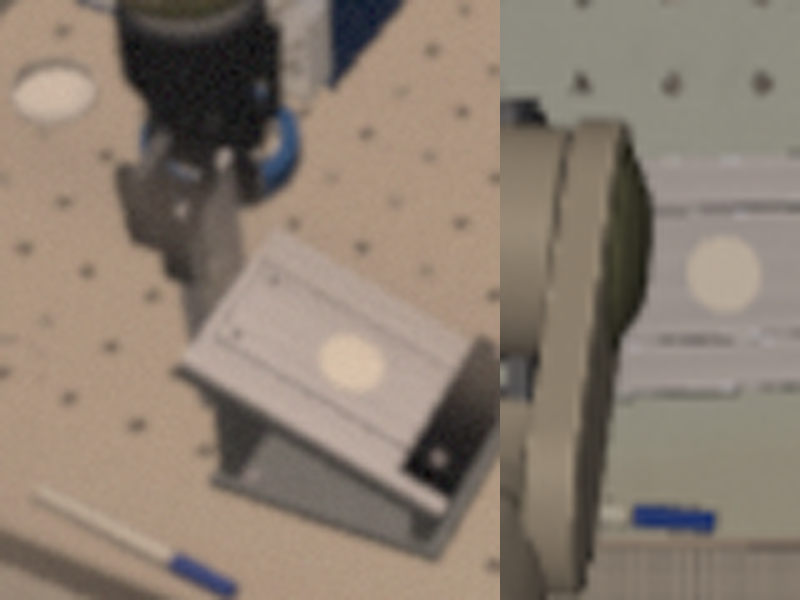

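The plate hangs near vertical in front of the deck edge (crop 215,280), and the lower plate is undisturbed. Backing off, rising, and carrying it over to the blue rack with a -76° turn.

Call:
{"fn": "arm_command", "kwargs": {"steps": [0,0.3,0,0,60,0,0.5,0.1,0,60,0,0,0.5,0,60,0,0,0.6,0,60,0,0,0.4,0,60]}}

```text
time_s: 16.8
eef_pos: [480.9, 123.7, 213.1]
ee_rot: [0.001, 0.688, 0.725, -0.0]
force: [0.0, -0.4, -0.5]
grip_width: 0.698
```

Call:
{"fn": "arm_command", "kwargs": {"steps": [-0.04,-0.3,0,-0.9,60,-0.08,-0.58,0,-0.95,60,-0.08,-0.58,0,-0.95,60,-0.08,-0.58,0,-0.95,60,-0.08,-0.58,0,-0.95,60]}}

```text
time_s: 17.42
eef_pos: [462.6, -8.3, 211.8]
ee_rot: [0.0, 0.823, 0.569, -0.001]
force: [0.4, -0.0, -0.8]
grip_width: 0.695
```

Call:
{"fn": "arm_command", "kwargs": {"steps": [-0.08,-0.58,0,-0.95,60,-0.08,-0.58,0,-0.95,60,-0.08,-0.58,0,-0.95,60,-0.08,-0.58,0,-0.95,60,-0.08,-0.58,0,-0.95,60]}}

```text
time_s: 18.05
eef_pos: [442.8, -153.3, 211.8]
ee_rot: [0.0, 0.922, 0.387, -0.001]
force: [0.8, 0.7, -1.1]
grip_width: 0.696
```

Call:
{"fn": "arm_command", "kwargs": {"steps": [-0.08,-0.58,0,-0.95,60,-0.08,-0.58,0,-0.95,60,-0.08,-0.58,0,-0.95,60,-0.08,-0.58,0,-0.95,60,-0.08,-0.58,0,-0.95,60]}}

```text
time_s: 18.68
eef_pos: [422.9, -298.2, 211.7]
ee_rot: [-0.0, 0.982, 0.189, -0.001]
force: [0.2, 0.5, -1.0]
grip_width: 0.696
```

Call:
{"fn": "arm_command", "kwargs": {"steps": [-0.1,-0.55,0,-0.95,60,0,-0.25,0,0,60,0,0,0,0,60]}}

```text
time_s: 19.05
eef_pos: [418.2, -337.6, 211.7]
ee_rot: [-0.0, 0.989, 0.15, -0.0]
force: [0.1, 0.0, -1.0]
grip_width: 0.695
```

```bash
python3 -c "
from h import *
s=sense();print({k:np.round(s[k],3) for k in('time_s','eef_pos','ee_rot','force','wrist_torque','grip_width')})
c=capture('scene');d=capture('top')
G=s['eef_pos']
for z in (-103,-60,0,25): print(z,proj(c,G+[0,0,z]),proj(d,G+[0,0,z]))
cv2.imwrite('pics/rack1.png',np.hstack([cv2.resize(c['frame'][230:330,310:390],(480,600),interpolation=2),cv2.resize(d['frame'][200:260,328:360],(320,600),interpolation=2)]))"
```

```text
{'time_s': np.float64(19.05), 'eef_pos': array([ 418.155, -337.605,  211.687]), 'ee_rot': array([-0.   ,  0.989,  0.15 , -0.   ]), 'force': array([ 0.107,  0.011, -0.993]), 'wrist_torque': array([-0.005,  0.024,  0.061]), 'grip_width': np.float64(0.695)}
-103 [352.41745573 278.71597477] [360.24581124 230.95936903]
-60 [354.57913636 267.58314291] [363.09952808 230.85860046]
0 [357.78833739 251.05549545] [367.41982124 230.7060451 ]
25 [359.19718896 243.79979476] [369.34883462 230.63792904]
```

View pics/rack1.png

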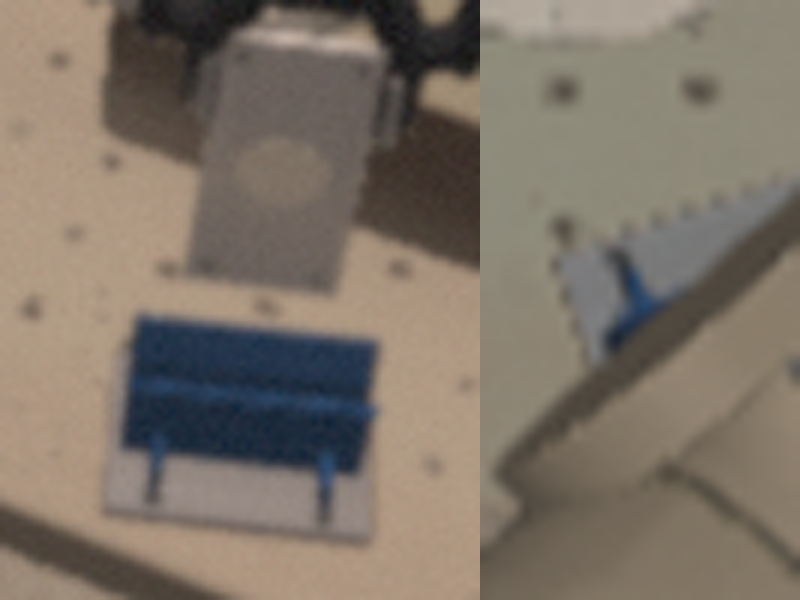

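The plate hangs nearly vertical above the rack: its bottom edge is at crop (262,280), or pixel (353.7,276.7). The slot mouth is at about crop (254,362), or pixel (352.3,290.3). By projection the bottom is about 6–8 mm too far back, so I'm correcting and lowering to the mouth.

Call:
{"fn": "arm_command", "kwargs": {"steps": [-0.1,-0.06,-0.2,0,60,0,0,-0.3,0,60,0,0,-0.2,0,60,0,0,0,0,60]}}

```text
time_s: 19.65
eef_pos: [412.7, -340.4, 176.0]
ee_rot: [-0.001, 0.989, 0.149, -0.001]
force: [0.5, 0.1, -1.0]
grip_width: 0.698
```

```bash
python3 -c "
from h import *
s=sense();print({k:np.round(s[k],3) for k in('time_s','eef_pos','force','wrist_torque','grip_width')})
c=capture('scene')
cv2.imwrite('pics/rack2.png',cv2.resize(c['frame'][240:330,310:390],(533,600),interpolation=2))"
```

```text
{'time_s': np.float64(19.65), 'eef_pos': array([ 412.745, -340.377,  175.981]), 'force': array([ 0.516,  0.144, -0.965]), 'wrist_torque': array([ 0.018, -0.018,  0.019]), 'grip_width': np.float64(0.698)}
```

View pics/rack2.png

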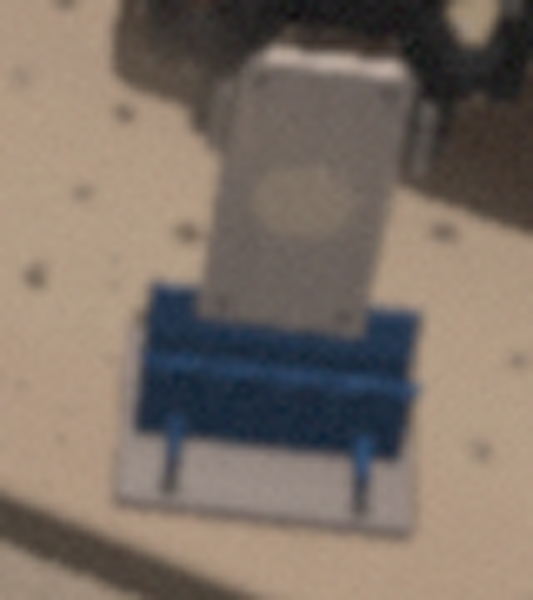

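The bottom edge (crop 282,328) is centred between the far cheek's top (y≈301) and the near cheek's top (y≈370). Lowering into the slot.

Call:
{"fn": "arm_command", "kwargs": {"steps": [0,0,-0.2,0,60,0,0,-0.2,0,60,0,0,0,0,60]}}

```text
time_s: 20.08
eef_pos: [412.7, -340.4, 156.1]
ee_rot: [-0.001, 0.989, 0.149, -0.0]
force: [-0.2, -0.0, -0.9]
grip_width: 0.699
```

Call:
{"fn": "arm_command", "kwargs": {"steps": [0,0,-0.2,0,60,0,0,-0.2,0,60,0,0,0,0,60]}}

```text
time_s: 20.45
eef_pos: [412.8, -340.4, 136.1]
ee_rot: [-0.001, 0.989, 0.149, -0.0]
force: [1.0, 0.8, -1.2]
grip_width: 0.696
```

Call:
{"fn": "arm_command", "kwargs": {"steps": [0,0,-0.15,0,60,0,0,-0.1,0,60,0,0,0,0,60]}}

```text
time_s: 20.82
eef_pos: [412.9, -340.6, 124.1]
ee_rot: [-0.0, 0.989, 0.149, -0.0]
force: [-0.1, -0.0, -1.5]
grip_width: 0.698
```

Call:
{"fn": "arm_command", "kwargs": {"steps": [0,0,-0.1,0,60,0,0,0,0,60]}}

```text
time_s: 21.08
eef_pos: [412.9, -340.7, 119.2]
ee_rot: [-0.0, 0.989, 0.149, -0.0]
force: [0.1, -0.3, -1.5]
grip_width: 0.694
```

Call:
{"fn": "arm_command", "kwargs": {"steps": [0,0,-0.06,0,60,0,0,0,0,60]}}

```text
time_s: 21.32
eef_pos: [413.0, -340.7, 116.4]
ee_rot: [-0.0, 0.989, 0.149, -0.0]
force: [-1.0, -0.6, -2.1]
grip_width: 0.692
```

Call:
{"fn": "arm_command", "kwargs": {"steps": [0,0,-0.06,0,60,0,0,0,0,60]}}

```text
time_s: 21.58
eef_pos: [412.9, -340.7, 113.3]
ee_rot: [-0.0, 0.989, 0.149, -0.0]
force: [0.2, 0.8, -2.3]
grip_width: 0.691
```

Call:
{"fn": "arm_command", "kwargs": {"steps": [0,0,-0.06,0,60,0,0,0,0,60]}}

```text
time_s: 21.82
eef_pos: [412.9, -340.7, 110.3]
ee_rot: [-0.0, 0.989, 0.149, -0.0]
force: [0.4, -0.0, -0.8]
grip_width: 0.695
```

Call:
{"fn": "arm_command", "kwargs": {"steps": [0,0,-0.06,0,60,0,0,0,0,60]}}

```text
time_s: 22.08
eef_pos: [413.5, -340.9, 109.2]
ee_rot: [0.001, 0.989, 0.149, 0.001]
force: [-2.0, 4.2, 14.6]
grip_width: 0.695
```

The floor is felt (14.6 N up at TCP z 109), as expected for a seated plate. Releasing and retreating upwards.

Call:
{"fn": "arm_command", "kwargs": {"steps": [0,0,0.02,0,70,0,0,0,0,80,0,0,0,0,90,0,0,0,0,90,0,0,0,0,90]}}

```text
time_s: 22.7
eef_pos: [413.0, -340.8, 108.5]
ee_rot: [-0.0, 0.989, 0.149, -0.0]
force: [-0.5, -0.0, 0.4]
grip_width: 0.902
```

Call:
{"fn": "arm_command", "kwargs": {"steps": [0,0,0.2,0,90,0,0,0.5,0,90,0,0,0.8,0,90,0,0,0.8,0,90,0,0,0.5,0,90]}}

```text
time_s: 23.32
eef_pos: [413.2, -341.0, 251.4]
ee_rot: [0.001, 0.989, 0.149, 0.001]
force: [0.1, -0.3, 0.1]
grip_width: 0.897
```

Call:
{"fn": "arm_command", "kwargs": {"steps": [0,0.8,0,0,90,0,0.8,0,0,90,0,0.8,0,0,90,0,0.8,0,0,90,0,0,0,0,90]}}

```text
time_s: 23.95
eef_pos: [413.0, -179.0, 249.6]
ee_rot: [0.0, 0.989, 0.151, 0.001]
force: [0.3, -0.8, -1.2]
grip_width: 0.9
```

```bash
python3 -c "
from h import *
s=sense();print({k:np.round(s[k],3) for k in('time_s','eef_pos','force','grip_width')})
c=capture('scene');d=capture('top')
for cm in(c,d):
  for t in('top_plate','plate_mid','beaker','tape_roll','petri_dish','marker'):
    for r in search_frame(cm,t)[:2]: print(t,round(r['score'],2),np.round(r['point']))
cv2.imwrite('pics/end.png',np.hstack([cv2.resize(c['frame'][240:340,310:390],(400,500),interpolation=2),cv2.resize(d['frame'][205:255,325:365],(400,500),interpolation=2)]))"
```

```text
{'time_s': np.float64(23.95), 'eef_pos': array([ 413.036, -178.992,  249.565]), 'force': array([ 0.32 , -0.775, -1.185]), 'grip_width': np.float64(0.9)}
top_plate 0.96 [ 425. -338.  106.]
top_plate 0.66 [ 416. -495.   60.]
plate_mid 0.61 [ 420. -335.  102.]
beaker 0.78 [ 416. -497.   58.]
tape_roll 0.8 [657. 191.  20.]
tape_roll 0.2 [ 425. -337.  103.]
petri_dish 0.6 [663. 328.   6.]
marker 0.56 [367.  79.   8.]
top_plate 0.73 [660. 329.   2.]
plate_mid 0.46 [ 426. -341.  137.]
beaker 0.69 [ 418. -507.   55.]
tape_roll 0.82 [657. 200.  19.]
tape_roll 0.3 [483.  15.  79.]
petri_dish 0.62 [657. 332.   3.]
marker 0.54 [366.  84.  12.]
```

View pics/end.png

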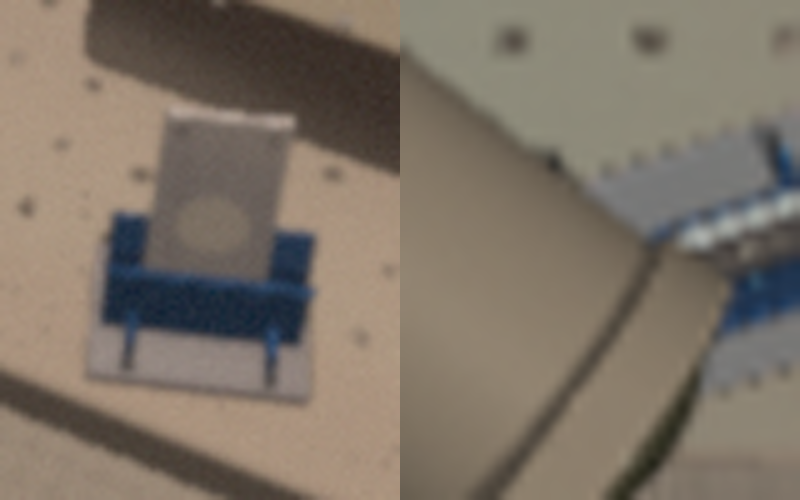

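The plate stands on end between the blue cheeks, with its top edge at crop (230,118) and its spot at (211,222). It leans on the far cheek and is near the middle of the slot. The bystanders are where they were at the start. Handing in.

```bash
python3 -c "
from h import *
c=capture('scene')
for P in((418,-340,80),(422,-339,80),(418,-340,95)):print(proj(c,np.array(P,float)))
finish_job()"
```

```text
[351.94673608 286.24542288]
[352.12837377 284.88338099]
[352.67245141 282.55229438]
the job is handed in; nothing more can be done
```

I carried out the whole task, and my last checks show the top plate standing on end in the blue rack. The job was handed in at about 24 s of robot time, with no verdict reported.

**What I did**
- I gripped the top plate by its sides, slid it about 47 mm up the deck (about 38–40 mm of overhang), and let go.
- I then pinched the overhanging end and lifted the plate off. It stayed rigid at its 20° slope, even at the minimum 20 N grip.
- To turn it upright I pushed its rear end against the magazine's front panel and then its face against the deck edge. The push reached at most about 29 N.
- I lowered it into the blue rack until I felt the floor (14.6 N up), opened the gripper and backed away.

**Last checks**
- **Height in the slot:** the white spot is at pixel (352.2, 284.4). A plate centred at z = 80 mm and leaning slightly on the far cheek should show it at (352.1, 284.9), so the plate looks fully down.
- **Place along the slot:** it looks near the middle.
- **Lower plate:** it was still in the magazine when last viewed, just before the carry to the rack.
- **Bystanders:** the beaker, tape roll, dish and marker were found within a few mm of where they started. The two cameras disagree with each other by up to about 10 mm on these.
- **Disagreements:** in the final top view the arm partly covered the rack, so that picture confirms little. The networks' plate points came out too high there, and some of their labels were false.

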